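Set a dental mill's rotary axis to its timing mark before a new belt goes on

TASK

The drive belt of this dental mill's rotary axis is off and its big toothed pulley has been left out of time. Swing the orange clamp lever down the slope to release the axis, turn the big black pulley by its rim until the white engraved mark faces the red pointer, then swing the lever back up the slope so that the axis is clamped tight again. Do not touch the white blank or its holder ring, and leave the other things on the bench where they are.

Things in the scene. Friction and masses are not known exactly. Their poses are not given: they have to be found in the camera images.
- unit: Rotary axis of a dental mill, fixed: base plate 270 x 150 mm, grey bed rising 30 degrees towards its +x, black toothed pulley at the upper end of the shaft, white disc blank in a ring at the lower end, motor on the -y side. Origin on the bench under the base; x level and uphill, y level across, z up. Shaft direction (up) e = (0.866, 0, 0.5); n = (-0.5, 0, 0.866) is square to shaft and bed, upwards.
- pulley (a joint): Angle (rad) of the big black pulley with its shaft and blank holder about e, right-handed: + carries its top towards unit -y. 0: mark faces pointer. Starts at 0.7 to 2.4; stops at -0.6 and 2.8; balanced, stays where left (friction about 0.15 N m).
- pulley_centre (a point): Centre of the pulley, on the shaft, half-way between its faces; fixed to the unit, axes as unit; at (100, 0, 225) mm in its frame. Pulley: 120 mm diameter, 20 mm thick between flat faces, square to e. Uphill face: hub of 21 mm radius, 14 mm proud with its screws. Downhill side: only the 22 mm shaft for 37 mm, then the bearing. Nothing above the pulley.
- mark (a point): Rim end of the pulley's white engraved line (radial, 4 mm wide, on both faces and across the rim): 60 mm from the axis, on the uphill face. Turns with the pulley.
- pointer_tip (a point): Tip of the fixed red cone pointer, level with the shaft on the pulley's +y side, 3.5 mm outside the rim. Its bracket reaches 80 mm out from the shaft.
- clamp (a joint): Angle (rad) of the clamp lever about n through clamp_pivot, clockwise from above: 0 = fully loose (points to +y and 35 degrees down the slope), 1.22 = fully tight (+y and 35 degrees up the slope). Stops at both ends, starts at 1.1 to 1.22, stays where left (about 0.10 N m).
- clamp_pivot (a point): Foot of the lever's hub on the lever's axis, on top of the bearing housing; fixed to the unit, axes as unit. At angle q the lever points along cos(a) e + sin(a) y with a = 2.182 - q. The housing spans 33 mm up and down the shaft from here and 38 mm to each side of the shaft.
- clamp_grip (a point): Middle of the lever's round orange grip (15 mm diameter, 40 to 77 mm from the pivot axis): 57 mm out and 33 mm above clamp_pivot along n. Moves with the lever; free space around it and 25 mm under it.
- motor_pulley (a point): Centre of the fixed small motor pulley (44 mm diameter), in the big pulley's plane, on its -y side. Behind it, down the slope, the motor (57 mm square).
- blank (a point): Centre of the aluminium ring (122 mm diameter) with the white blank (98 mm diameter, 18 mm thick) on the lower end of the shaft, 196 mm down from the pulley centre; turns with the pulley, square to n when the mark faces the pointer. Not to be touched.
- screw_dish: Bystander: steel dish with screws, 80 mm across, 22 mm high; origin under its centre.
- hex_key: Bystander: hex key with red T-handle, lying, 150 x 84 mm, 16 mm high; origin under its middle.
- bottle: Bystander: amber bottle, 72 mm diameter, 250 mm high; origin under its centre.
- surveyor: Bystander: dental surveyor, close to the unit's motor side: steel column (14 mm diameter, 360 mm high) on a base plate of 125 x 100 mm; an arm 310 to 335 mm up carries a spindle 100 mm out along its +x. Origin under the column; the base reaches 17 mm behind it and 108 mm before it.
- articulator: Bystander: dental articulator with plaster casts, 105 x 100 mm, 160 mm high; origin under its centre.
- plaster_model: Bystander: yellow plaster jaw model, 75 x 70 mm, 40 mm high; origin under its centre.
- belt_guard: Bystander: the removed black belt guard, an open sheet tray 130 x 200 mm, 36 mm high; origin under its centre.
- mug: Bystander: black mug, 80 mm diameter, 92 mm high, handle on its +y; origin under its centre.
- brush: Bystander: hand brush lying along its x, about 20 mm high; origin under its middle.

How it is judged:
By the outcome, as a careful person would: the job done as asked, in the order asked, and still so for the second after the job is handed in, with the robot touching nothing.
It also fails if it takes over 72 s, if anything falls off the work surface, if the arm or the gripper's body presses on something with over 40 N, if the wrist force passes 120 N, or if a joint passes its speed limit or range.

ROBOT

A 7-joint arm with a two-finger parallel gripper is mounted at the origin on the work surface. World frame = base frame: x ahead of the robot, y to its left, z up, the work surface at z = 0. Lengths are in m, angles in rad, forces in N, time in s.
With the tool pointing down it reaches from about 0.425 to 0.825 m from the base axis. Payload 3.6 kg.
Tool frame: the origin (TCP) lies at the very end of the fingers, on their centre line; the grasp point (between the pads) lies 19 mm behind it (env.pinch_z is the distance from the TCP to the grasp point, in m); z points along the fingers, y is the line along which they close (so a half turn about z gives the same grasp; the last joint's range is limited). The gripper opens to 85 mm and grips with 20 to 120 N. Pads are 22 mm wide; open, the fingers measure 114 mm over their backs; the gripper's body (76 mm by 85 mm) begins 54 mm behind the grasp point. The pads swing forward as they close: fully open they stand 13 mm farther back than shut.
Start: joints at [-1.19, 0.615, -0.013, 1.423, 0.008, 1.103, -0.04], TCP at [0.258, 0.597, 0.231] pointing down, gripper open.
Joint ranges: [-3.12, 3.12], [-0.3, 2.06], [-1.34, 1.32], [0.26, 2.42], [-1.36, 4.5], [0.01, 1.98], [-2.84, 2.84]. Speed limits (rad/s): [2.79, 2.79, 3.14, 3.14, 3.14, 3.14, 3.14].

INTERFACE

Orientations are given as a unit quaternion [x, y, z, w].
In Python, from workcell import env gives the robot as it stands.
- The arm moves only by the tool send_rows, never from a script. Its argument "deltas" is a list of rows, each a list of 7 numbers: the turn, a rotation vector about the tool's x, y, z in units of 1.5 rad (1.0 is 1.5 rad), then the shift along the tool's x, y, z in units of 0.2 m (1.0 is 0.2 m), then the opening, from -1 (shut) to 1 (fully open). A call has 1 to 5 rows; each row is the pose to reach, as a shift and turn from the pose commanded when the call began, along the tool's axes at that moment; what a row does not reach only later rows make up. A row lasts 1/10 s, in which the tool goes at most 50 mm and 8.59 degrees, less where a joint would pass 70% of its speed; a pose out of reach is approached as far as the arm can. A call with a number of a shift or a turn outside -1 to 1 is refused whole. A call with a gripper value outside its range is refused whole. The fingers move at their own pace and stop on an object; the grip force is fixed at half the most. Time passes only in rows, so rows that repeat a pose let the fingers close. It gives the time, the measured TCP pose, the force, the opening and the grip force at its end, in the units of the state.
- env.read_state(): the state, without advancing time (a new reading comes with each control period).
- env.camera(name): name is "scene" or "top" or "wrist"; returns (picture, depth): 480x640x3 uint8, blue, green, red; 480x640 float32, m along the optical axis (not along the pixel's ray), 0 where there is no reading.
- env.get_calibration(name): a dict with "vertical_fov" (degrees; the focal length in pixels is half the picture's height over the tangent of half this angle, whatever the lens; pixels are square), "cx", "cy" (the principal point, pixels), "dist" ([k1, k2, p1, p2, k3] as OpenCV has them; the pictures are not rectified), "position" and "orientation" of the camera in the world. Camera axes: x right, y up, looking along -z (the intrinsics and any distortion apply to the point x, -y, -z); pixel columns grow to the right and rows downward; lengths in m; the calibration is good to about 2 mm. A picture is of the moment at which its call begins: read the wrist's pose just before it. get_calibration takes no time and is no camera call; for the wrist camera it gives the pose at the moment of the call.
- env.close_job(): hands the job in; it is judged then, once.
The state is a dict: "clock": time; "q": joint angles; "joint_vel": joint speeds; "effort": joint torques, N m; "position": TCP position; "ee_rot": TCP orientation; "force": force on the tool from outside, world axes, zero at the start; "wrist_torque": the same for the moment, N m; "finger_gap": opening from 0.0 (shut) to 1.0 (fully open); "grasp_force": force on a finger pad.
Only numpy, scipy, OpenCV 4.12 (cv2) and the standard library are available. Lean on these libraries where they do the work, as an engineer would, in place of code of your own. Each camera call takes 0.05 s, during which the arm holds its last target. There are 200 camera calls.

## Working session

There is one attempt and no reset: what is moved stays moved. The work goes in short steps, Python scripts to look and compute and a tool call to move; the robot and the scene stay as the last step left them, time stands still between calls to the robot, and variables do not carry over. Pictures are saved under pics/ and viewed, at most 10 in all, crops included, and the job is handed in when it is done.

Besides the shell and the picture viewer there is one more tool, called after ">>>" as name(argument=value, ...), one argument or row to a line, values as JSON. send_rows: Moves the arm, as the interface text tells. Its arguments: {"type":"object","properties":{"deltas":{"type":"array"}},"required":["deltas"]}

```bash
mkdir -p pics; ls
python3 - <<'E'
from workcell import env
import cv2,numpy as np
for n in("scene","top"):
    c=env.get_calibration(n);p,d=env.camera(n);cv2.imwrite(f"pics/{n}0.png",p);np.savez(f"pics/{n}0.npz",p=p,d=d,**{k:np.array(v) for k,v in c.items()});print(n,c)
print(env.read_state())
E
```

```text
pics
scene {'vertical_fov': 49.477444011222275, 'cx': 324.28533491172556, 'cy': 244.70071410169902, 'dist': array([-0.03175296,  0.        ,  0.        ,  0.        ,  0.        ]), 'position': array([ 1.71178471, -0.47411643,  0.96127623]), 'orientation': array([0.39367766, 0.26470522, 0.48877179, 0.73215517])}
top {'vertical_fov': 42.99673598685738, 'cx': 317.4757455958129, 'cy': 245.82041151015235, 'dist': array([-0.03138393,  0.        ,  0.        ,  0.        ,  0.        ]), 'position': array([0.4062264 , 0.00671328, 1.92268233]), 'orientation': array([ 0.03863491, -0.03776606, -0.70444078,  0.70770351])}
{'clock': 0.1, 'q': array([-1.18948043,  0.61585954, -0.01260702,  1.42473718,  0.00810037,
        1.10339416, -0.04041851]), 'joint_vel': array([-0.00194389, -0.00231597,  0.00029954, -0.00098159,  0.00026993,
       -0.00043619,  0.00093097]), 'effort': array([ 1.66968493e-03, -4.70379245e+01,  2.60335095e-01, -1.71568608e+01,
        1.00688747e-02,  5.95256613e-03, -1.19498029e-05]), 'position': array([0.25751603, 0.59606743, 0.23023045]), 'ee_rot': array([ 2.02478440e-01,  9.79286017e-01, -1.15315669e-03, -2.20359911e-04]), 'force': array([-0.71996131,  0.00421235,  0.144628  ]), 'wrist_torque': array([-0.04274275, -0.01743584, -0.01501347]), 'grasp_force': 0.0, 'finger_gap': 1.0025196236698977}
```

View pics/scene0.png

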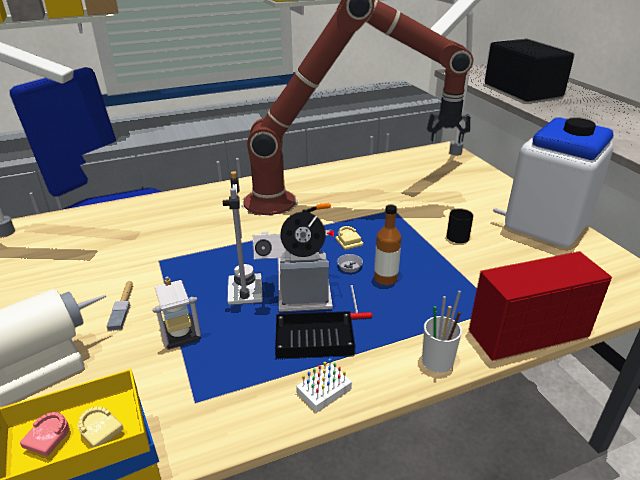

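View pics/top0.png

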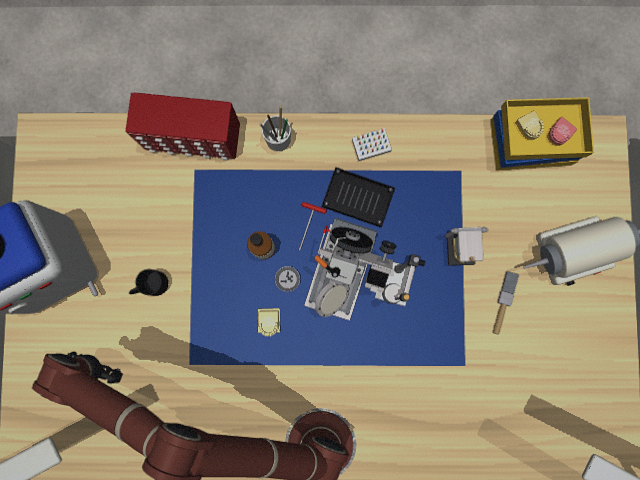

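The scene view shows the unit at about (303,255) with the pulley at (303,233), the orange grip at (318,206) and the red pointer at (330,233). In the top view the unit is at about (343,270), uphill towards world +x. Its pulley is at (352,238), the orange grip at (321,262) and the surveyor at (405,275).

```bash
cat > h.py <<'E'
import numpy as np,cv2
from scipy.spatial.transform import Rotation as R
def K(c):
    f=240/np.tan(np.radians(float(c["vertical_fov"]))/2)
    return np.array([[f,0,float(c["cx"])],[0,f,float(c["cy"])],[0,0,1]])
def rays(c,uv):
    n=cv2.undistortPoints(np.float64(uv).reshape(-1,1,2),K(c),np.array(c["dist"])).reshape(-1,2)
    r=np.c_[n[:,0],-n[:,1],-np.ones(len(n))]
    return R.from_quat(c["orientation"]).apply(r)
def pts(c,uv,depth):
    return np.array(c["position"])+rays(c,uv)*np.asarray(depth).reshape(-1,1)
def proj(c,P):
    p=R.from_quat(c["orientation"]).inv().apply(np.atleast_2d(P)-np.array(c["position"]))
    return cv2.projectPoints(p*[1,-1,-1],np.zeros(3),np.zeros(3),K(c),np.array(c["dist"]))[0].reshape(-1,2)
def tri(c1,u1,c2,u2):
    a,b=rays(c1,[u1])[0],rays(c2,[u2])[0]
    M=np.c_[a,-b];s=np.linalg.lstsq(M,np.array(c2["position"])-np.array(c1["position"]),rcond=None)[0]
    p,q=np.array(c1["position"])+s[0]*a,np.array(c2["position"])+s[1]*b
    return (p+q)/2,np.linalg.norm(p-q)
E
python3 - <<'E'
from h import *
t=dict(np.load("pics/top0.npz"));s=dict(np.load("pics/scene0.npz"))
a=cv2.resize(t["p"][205:335,295:435],None,fx=4,fy=4,interpolation=cv2.INTER_CUBIC)
cv2.imwrite("pics/tc.png",a)
b=cv2.resize(s["p"][190:320,225:375],None,fx=4.6,fy=4.6,interpolation=cv2.INTER_CUBIC)[:600]
cv2.imwrite("pics/sc.png",b)
for n,c,(x0,y0,x1,y1) in(("t",t,(295,205,435,335)),("s",s,(225,190,375,320))):
    hsv=cv2.cvtColor(c["p"],cv2.COLOR_BGR2HSV)
    for nm,lo,hi in(("orange",(6,180,120),(16,255,255)),("red",(0,180,100),(4,255,255))):
        m=cv2.inRange(hsv,lo,hi);k=np.zeros_like(m);k[y0:y1,x0:x1]=1;m=m*k
        N,L,S,C=cv2.connectedComponentsWithStats(m)
        for i in range(1,N):
            if S[i,4]>5:
                yy,xx=np.where(L==i);P=pts(c,np.c_[xx,yy],c["d"][yy,xx])
                print(n,nm,S[i],C[i].round(1),np.median(P,0).round(3))
E
```

```text
t orange [315 256  12  11  58] [320.6 261.1] [ 0.544 -0.001  0.266]
t red [302 205  24   8  75] [315.1 208.1] [0.734 0.015 0.013]
t red [324 227   5   6  13] [325.5 229.3] [ 0.635 -0.012  0.233]
s orange [316 203  15   6  57] [323.1 205.6] [0.549 0.002 0.263]
s red [327 231   6   5  17] [330.4 232.7] [ 0.636 -0.015  0.23 ]
s red [350 313  22   6  97] [360.8 315.2] [0.744 0.034 0.013]
```

View pics/tc.png

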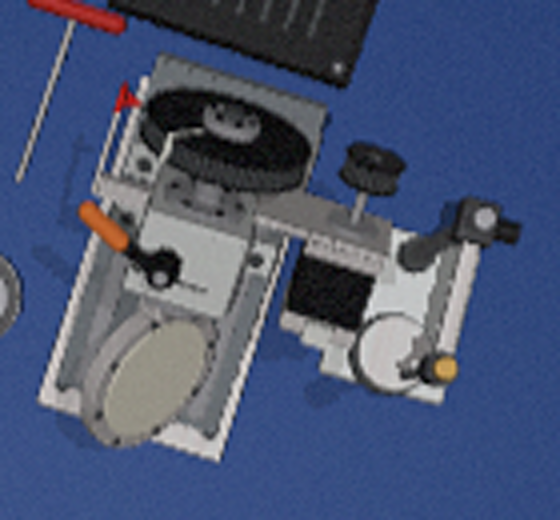

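View pics/sc.png

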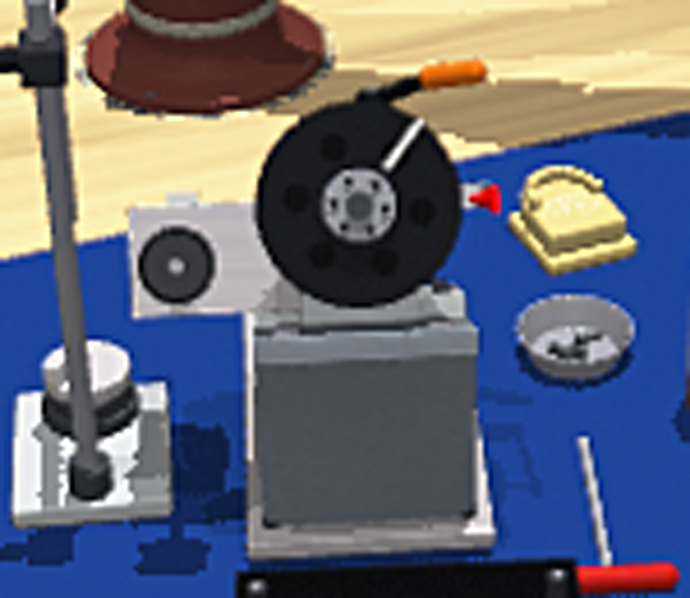

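The top crop shows the lever pointing up-slope and +y, with the grip at crop (105,228). It also shows the pointer at (127,97), and a yaw of about -17° from the base edge (40,402)-(145,75). In the scene crop the mark runs (387,165)-(422,122), about 50° above the pointer, so the pulley angle is about +0.9.

Run:
```python
from h import *
t=dict(np.load("pics/top0.npz"));s=dict(np.load("pics/scene0.npz"))
# pulley uphill face from scene depth
g=s["p"].max(2);m=np.zeros_like(g);m[208:260,278:328]=1
m=((g<60)&(m>0)).astype(np.uint8)
N,L,S,C=cv2.connectedComponentsWithStats(m);i=1+np.argmax(S[1:,4]);print(S[i],C[i])
yy,xx=np.where(L==i);P=pts(s,np.c_[xx,yy],s["d"][yy,xx]);
for _ in range(5):
    c=P.mean(0);n=np.linalg.svd(P-c)[2][2];n*=np.sign(n[0]);r=(P-c)@n;P=P[abs(r)<max(.003,1.5*r.std())]
yaw=np.arctan2(n[1],n[0]);print("normal",n,"yaw",np.degrees(yaw),"tilt",np.degrees(np.arcsin(n[2])),len(P),r.std())
# outline ellipse centre
cn=max(cv2.findContours((L==i).astype(np.uint8),0,1)[0],key=cv2.contourArea)
e=cv2.fitEllipse(cv2.convexHull(cn));print(e)
# base plate: light points with low z, from top
d=t["d"];v,u=np.mgrid[205:335,295:400];Q=pts(t,np.c_[u.ravel(),v.ravel()],d[205:335,295:400].ravel())
hsv=cv2.cvtColor(t["p"],cv2.COLOR_BGR2HSV)[205:335,295:400].reshape(-1,3)
k=(hsv[:,1]<110)&(Q[:,2]>.005)&(Q[:,2]<.03)
print(np.percentile(Q[k][:,2],[5,50,95]),k.sum())
for nm,(a,b) in dict(bl=(40,402),br=(220,460),ur=(327,103),ul=(160,55)).items():
    r=rays(t,[(295+(a+.5)/4-.5,205+(b+.5)/4-.5)])[0];o=t["position"];print(nm,(o+r*(.012-o[2])/r[2]).round(4))
def tc(a,b):return(295+(a+.5)/4-.5,205+(b+.5)/4-.5)
def sc(a,b):return(225+(a+.5)/4.6-.5,190+(b+.5)/4.6-.5)
print("mark",tri(t,tc(162,165),s,sc(422,121)),"grip",tri(t,(320.6,261.1),s,(323.1,205.6)),"ptr",tri(t,(325.5,229.3),s,(330.4,232.7)))
print("hub",tri(t,tc(235,112),s,sc(360,205)))
```

```text
[ 281  208   44   49 1348] [302.48367953 233.86498516]
normal [ 0.3963934   0.91216662 -0.10404008] yaw 66.51204180228899 tilt -5.971864481360651 722 0.018802318446074964
((303.5528259277344, 232.78903198242188), (44.370243072509766, 49.31671142578125), 17.321956634521484)
[0.00594976 0.01709409 0.02744908] 1188
bl [0.4271 0.0488 0.012 ]
br [ 0.3828 -0.0917  0.012 ]
ur [ 0.6636 -0.1765  0.012 ]
ul [ 0.7013 -0.0444  0.012 ]
mark (array([ 0.58764056, -0.03703316,  0.25954591]), np.float64(0.004797755926342373)) grip (array([0.54495633, 0.00145922, 0.26090377]), np.float64(0.0021966161567501777)) ptr (array([ 0.63647734, -0.01359245,  0.22922042]), np.float64(0.001163147474950174))
hub (array([ 0.62698858, -0.08955986,  0.23751642]), np.float64(0.002464732990192819))
```

```bash
cat >> h.py <<'E'
YAW=np.radians(-17.5);O=np.array([.516,-.052,0.])
RU=R.from_euler("z",YAW)
def U(p):return RU.apply(p)+O          # unit -> world
def toU(p):return RU.inv().apply(np.asarray(p)-O)
ev=np.array([.866,0,.5]);nv=np.array([-.5,0,.866]);yv=np.array([0,1.,0])
R0=RU*R.from_matrix(np.c_[yv,ev,-nv])  # tool x=y, y=e, z=-n
def rows(targets,grip,st):
    T=R.from_quat(st["ee_rot"])
    for p,Rt in targets:
        w=(T.inv()*Rt).as_rotvec()/1.5;s=T.inv().apply(p-st["position"])/.2
        print(np.round(np.r_[w,s,grip],3).tolist())
E
python3 - <<'E'
from h import *
from workcell import env
st=env.read_state()
tgts=[]
rows([(np.array([.35,.45,.45]),R.from_euler("z",-.35)*R.from_quat(st["ee_rot"])),(U([-.06,.0,.50]),R0)],1,st)
s=dict(np.load("pics/scene0.npz"))
# pulley distance from depth on disc only
v,u=np.mgrid[215:252,284:323];k=(np.hypot(u-303,v-234)<18)&(np.hypot(u-303,v-234)>11)
d=s["d"][v[k],u[k]];P=pts(s,np.c_[u[k],v[k]],d);P=P[abs(d-np.median(d))<.03]
c=np.median(P,0);A=np.c_[P[:,:2]-c[:2],np.ones(len(P))];co=np.linalg.lstsq(A,P[:,2]-c[2],rcond=None)[0]
n=np.r_[-co[:2],1];n/=np.linalg.norm(n);print(n,"mean",P.mean(0),"unit",toU(P.mean(0)))
print("yaw",np.degrees(np.arctan2(n[1],n[0])))
# surveyor & bottle tops
t=dict(np.load("pics/top0.npz"))
for uv in((416,260),(406,297),(260,241)):
    uu,vv=uv;dd=np.median(t["d"][vv-1:vv+2,uu-1:uu+2]);print(uv,pts(t,[uv],[dd]).round(3))
E
```

```text
[0.0, 0.001, 0.233, -0.714, -0.49, -1.098, 1.0]
[-0.285, -0.255, 0.955, -2.173, -2.496, -1.343, 1.0]
[ 0.81577451 -0.25477368  0.51923243] mean [ 0.61526702 -0.08377907  0.22983556] unit [ 0.10422879 -0.00045807  0.22983556]
yaw -17.34405171469824
(416, 260) [[ 0.54  -0.245  0.359]]
(406, 297) [[ 0.445 -0.218  0.358]]
(260, 241) [[0.601 0.168 0.247]]
```

>>> send_rows(
  deltas=[
    [0, 0, 0.2, -0.6, -0.45, -0.95, 1],
    [0, 0, 0.2, -0.6, -0.45, -0.95, 1],
    [0, 0, 0.2, -0.6, -0.45, -0.95, 1],
    [0, 0, 0.2, -0.6, -0.45, -0.95, 1],
    [0, 0, 0.2, -0.6, -0.45, -0.95, 1],
  ],
)

```text
clock: 0.6
position: [0.3333, 0.4647, 0.4234]
ee_rot: [0.347, 0.938, 0.0, 0.0]
force: [0.6, 0.5, 0.5]
finger_gap: 1.003
grasp_force: 0.0
```

```bash
sed -i 's/^YAW=.*/YAW=np.radians(-17.4);O=np.array([.5117,-.0507,0.])/' h.py
cat > g.py <<'E'
# usage: g.py x y z [phi] [grip] : rows to unit-frame TCP target, tool leaned phi deg about e
import sys
from h import *
from workcell import env
a=[float(v) for v in sys.argv[1:]]+[0,1][len(sys.argv)-4:]
st=env.read_state();print("t",st["clock"],"TCP unit",toU(st["position"]).round(4),"F",st["force"].round(1))
Rt=R.from_rotvec(RU.apply(ev)*np.radians(a[3]))*R0
print("rot err deg",np.degrees((R.from_quat(st["ee_rot"]).inv()*Rt).magnitude()).round(1))
rows([(U(a[:3]),Rt)],a[4],st)
E
python3 g.py -.06 0 .5
```

```text
t 0.6 TCP unit [-0.3244  0.4384  0.4234] F [0.6 0.5 0.5]
rot err deg 72.4
[-0.307, -0.203, 0.758, -2.08, -1.493, -0.384, 1.0]
```

>>> send_rows(
  deltas=[
    [-0.03, -0.02, 0.08, -0.2, -0.14, -0.04, 1],
    [-0.06, -0.04, 0.15, -0.4, -0.28, -0.08, 1],
    [-0.09, -0.06, 0.22, -0.6, -0.42, -0.12, 1],
    [-0.12, -0.08, 0.3, -0.8, -0.56, -0.16, 1],
    [-0.14, -0.1, 0.36, -0.96, -0.7, -0.2, 1],
  ],
)

```text
clock: 1.1
position: [0.3875, 0.2318, 0.4614]
ee_rot: [0.583, 0.802, 0.071, 0.106]
force: [0.4, 0.2, 0.2]
finger_gap: 1.0
grasp_force: 0.0
```

```bash
python3 g.py -.06 0 .45
```

```text
t 1.1 TCP unit [-0.203   0.2324  0.4614] F [0.4 0.2 0.2]
rot err deg 37.9
[-0.165, -0.099, 0.397, -1.352, -0.114, 0.152, 1.0]
```

>>> send_rows(
  deltas=[
    [-0.16, -0.1, 0.4, -1.0, -0.1, 0.1, 1],
    [-0.16, -0.1, 0.4, -1.0, -0.1, 0.1, 1],
    [-0.16, -0.1, 0.4, -1.0, -0.1, 0.1, 1],
    [-0.16, -0.1, 0.4, -1.0, -0.1, 0.1, 1],
    [-0.16, -0.1, 0.4, -1.0, -0.1, 0.1, 1],
  ],
)

```text
clock: 1.6
position: [0.4336, 0.0314, 0.4538]
ee_rot: [0.783, 0.567, 0.149, 0.207]
force: [0.4, 0.5, -0.1]
finger_gap: 1.006
grasp_force: 0.0
```

```bash
python3 g.py -.06 0 .45
python3 - <<'E'
from workcell import env
from h import *
c=env.get_calibration("wrist");p,d=env.camera("wrist");cv2.imwrite("pics/w1.png",p);np.savez("pics/w1.npz",p=p,d=d,**c)
print(toU(c["position"]),c["vertical_fov"])
E
```

```text
t 1.6 TCP unit [-0.0991  0.055   0.4538] F [ 0.4  0.5 -0.1]
rot err deg 0.9
[-0.005, 0.005, -0.008, -0.272, 0.164, 0.115, 1.0]
[-0.16772326  0.14015806  0.57722783] 65.61146345916285
```

View pics/w1.png

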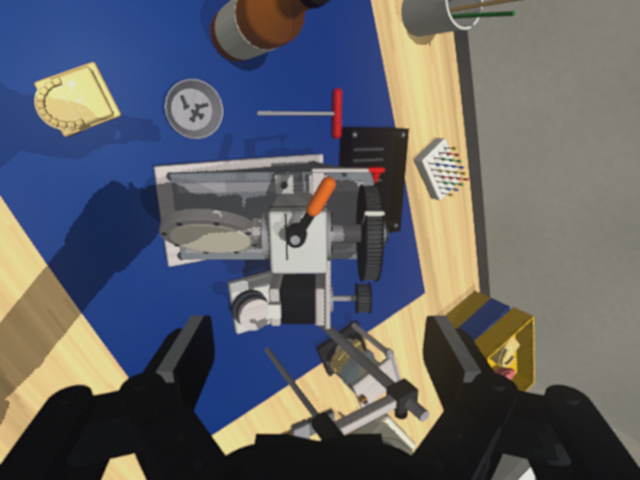

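The wrist view looks straight along -n. The lever hub is at (296,239), the orange grip at (320,197) and the red pointer at (378,174). The pulley edge is at (371,235) with the white mark on its rim at (374,213).

Run:
```python
from h import *
c=dict(np.load("pics/w1.npz"));p,d=c["p"],c["d"];hsv=cv2.cvtColor(p,cv2.COLOR_BGR2HSV)
def rep(nm,m,box):
    k=np.zeros(m.shape,bool);x0,y0,x1,y1=box;k[y0:y1,x0:x1]=1;yy,xx=np.where((m>0)&k)
    P=pts(c,np.c_[xx,yy],d[yy,xx]);P=toU(P);q=P-[.1,0,.225]
    print(nm,len(xx),(xx.min(),xx.max(),yy.min(),yy.max()),"unit",np.median(P,0).round(4),"rel e,y,n",np.median(np.c_[q@ev,q[:,1],q@nv],0).round(4))
    return np.c_[xx,yy],np.c_[q@ev,q[:,1],q@nv]
a,q=rep("orange",cv2.inRange(hsv,(6,180,100),(18,255,255)),(290,170,345,230))
dv=cv2.fitLine(a.astype(np.float32),2,0,.01,.01).ravel();print(dv)
j=np.linalg.svd(q[:,:2]-q[:,:2].mean(0))[2][0];print("lever angle a",np.degrees(np.arctan2(abs(j[1]),j[0]*np.sign(j[1]))), "mid ends",np.percentile(q,[2,98],axis=0))
a,q=rep("red",cv2.inRange(hsv,(0,180,100),(4,255,255)),(360,160,395,190));print("red ends",a[a[:,1].argmax()],np.percentile(q,[3,97],axis=0).round(4))
a,q=rep("mark",cv2.inRange(hsv,(0,0,150),(180,60,255)),(362,205,384,222));
m=np.arctan2(np.median(q[:,2]),np.median(q[:,1]));print("mark ang",m, "r",np.hypot(q[:,1],q[:,2]).round(3)[:8])
a,q=rep("pulley",cv2.inRange(hsv,(0,0,0),(180,255,60)),(356,183,386,284));print(np.percentile(q,[1,50,99],axis=0).round(4))
a,q=rep("hub",np.ones(d.shape),(292,235,300,243));print(q.max(0))
# surveyor highest points near
```

```text
orange 487 (np.int64(308), np.int64(334), np.int64(178), np.int64(215)) unit [0.0117 0.0615 0.2643] rel e,y,n [-0.0569  0.0615  0.0781]
[  0.5190945   -0.85471684 320.9692     196.24025   ]
lever angle a 59.0131247397184 mid ends [[-0.06901946  0.04402821  0.0753206 ]
 [-0.04506835  0.07833611  0.08070701]]
red 130 (np.int64(369), np.int64(384), np.int64(167), np.int64(181)) unit [0.1046 0.075  0.2317] rel e,y,n [0.0076 0.075  0.0038]
red ends [375 181] [[-1.000e-04  2.800e-02 -2.957e-01]
 [ 6.430e-02  7.920e-02  8.000e-03]]
mark 72 (np.int64(365), np.int64(383), np.int64(212), np.int64(215)) unit [0.0777 0.0352 0.265 ] rel e,y,n [0.0006 0.0352 0.0459]
mark ang 0.9159389944477474 r [0.058 0.057 0.058 0.058 0.057 0.058 0.058 0.059]
pulley 1590 (np.int64(356), np.int64(385), np.int64(183), np.int64(280)) unit [0.0844 0.0124 0.247 ] rel e,y,n [-0.0074  0.0124  0.0281]
[[-0.0095 -0.0536 -0.2996]
 [-0.0074  0.0124  0.0281]
 [ 0.0713  0.0571  0.0591]]
hub 64 (np.int64(292), np.int64(299), np.int64(235), np.int64(242)) unit [-0.0062  0.0137  0.2406] rel e,y,n [-0.0844  0.0137  0.0665]
[-0.08048906  0.01768232  0.0687906 ]
```

```bash
cat > g.py <<'E'
# usage: g.py grip e,y,n,phi ... : rows to TCP targets relative to pulley centre (mm), tool leaned phi deg about e
import sys
from h import *
from workcell import env
st=env.read_state();q=toU(st["position"])-[.1,0,.225]
print("t",st["clock"],"TCP e,y,n",(1e3*np.r_[q@ev,q[1],q@nv]).round(1),"F e,y,n",(lambda f:np.r_[f@ev,f[1],f@nv].round(1))(RU.inv().apply(st["force"])),"gap",round(st["finger_gap"],3),"q",st["q"].round(2))
T=[]
for a in sys.argv[2:]:
    e,y,n,ph=[float(v) for v in a.split(",")]
    T.append((U(np.array([.1,0,.225])+(e*ev+y*yv+n*nv)/1e3),R.from_rotvec(RU.apply(ev)*np.radians(ph))*R0))
print("rot err deg",[np.degrees((R.from_quat(st["ee_rot"]).inv()*t[1]).magnitude()).round(1) for t in T])
rows(T,float(sys.argv[1]),st)
E
python3 g.py .2 -60,62,110,0 -60,62,52,0
```

```text
t 1.65 TCP e,y,n [-59.5  58.9 298.2] F e,y,n [-1.7  0.3 -0.5] gap 0.996 q [-0.79 -0.14  0.38  1.92  0.46  1.   -0.91]
rot err deg [np.float64(0.7), np.float64(0.7)]
[-0.005, 0.003, -0.004, 0.02, 0.005, 0.941, 0.2]
[-0.005, 0.003, -0.004, 0.021, 0.007, 1.231, 0.2]
```

>>> send_rows(
  deltas=[
    [-0.005, 0.003, -0.004, 0.01, 0, 0.24, 0.2],
    [-0.005, 0.003, -0.004, 0.015, 0, 0.48, 0.2],
    [-0.005, 0.003, -0.004, 0.02, 0, 0.7, 0.2],
    [-0.005, 0.003, -0.004, 0.02, 0, 0.9, 0.2],
    [-0.005, 0.003, -0.004, 0.02, 0, 0.94, 0.2],
  ],
)

```text
clock: 2.15
position: [0.5231, 0.0147, 0.2864]
ee_rot: [0.776, 0.577, 0.149, 0.207]
force: [-0.3, 0.5, 0.3]
finger_gap: 0.604
grasp_force: 0.0
```

```bash
python3 g.py .2  -60,62,52,0;python3 - <<'E'
from workcell import env
from h import *
p,d=env.camera("wrist");cv2.imwrite("pics/w2.png",p)
E
```

```text
t 2.15 TCP e,y,n [-63.4  65.8 107.5] F e,y,n [-0.2  0.4  0.5] gap 0.604 q [-0.64  0.2   0.51  2.11  0.32  0.41 -0.72]
rot err deg [np.float64(0.8)]
[-0.005, 0.001, 0.008, -0.019, 0.019, 0.278, 0.2]
```

View pics/w2.png

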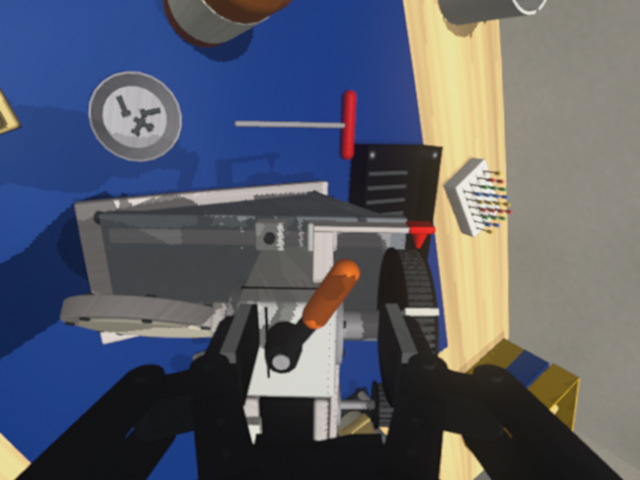

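The fingers straddle the line of the grip (332,290), with the lever hub at (283,355), and the pulley rim lies to the right at (415,300). Lowering now.

>>> send_rows(
  deltas=[
    [-0.005, 0, 0.008, -0.02, 0.02, 0.1, 0.2],
    [-0.005, 0, 0.008, -0.02, 0.02, 0.19, 0.2],
    [-0.005, 0, 0.008, -0.02, 0.02, 0.28, 0.2],
    [-0.005, 0, 0.008, -0.02, 0.02, 0.28, 0.2],
    [-0.005, 0, 0.008, -0.02, 0.02, 0.28, 0.2],
  ],
)

```text
clock: 2.7
position: [0.5533, 0.0027, 0.2457]
ee_rot: [0.778, 0.57, 0.158, 0.21]
force: [-0.3, 0.9, 0.4]
finger_gap: 0.601
grasp_force: 0.0
```

```bash
python3 g.py .2  -70,66,52,0 -90,69,52,0 -110,67,52,0 -125,62,52,0 -128,61,52,0
```

```text
t 2.7 TCP e,y,n [-55.7  63.4  56.1] F e,y,n [-0.3  0.7  0.7] gap 0.601 q [-0.53  0.31  0.47  2.12  0.26  0.26 -0.66]
rot err deg [np.float64(0.6), np.float64(0.6), np.float64(0.6), np.float64(0.6), np.float64(0.6)]
[0.006, -0.003, -0.002, 0.013, -0.072, 0.02, 0.2]
[0.006, -0.003, -0.002, 0.027, -0.172, 0.019, 0.2]
[0.006, -0.003, -0.002, 0.017, -0.272, 0.018, 0.2]
[0.006, -0.003, -0.002, -0.008, -0.347, 0.017, 0.2]
[0.006, -0.003, -0.002, -0.013, -0.362, 0.017, 0.2]
```

>>> send_rows(
  deltas=[
    [0.006, -0.003, 0, 0.013, -0.08, 0.02, 0.2],
    [0.006, -0.003, 0, 0.027, -0.17, 0.02, 0.2],
    [0.006, -0.003, 0, 0.017, -0.26, 0.02, 0.2],
    [0.006, -0.003, 0, 0, -0.32, 0.02, 0.2],
    [0.006, -0.003, 0, -0.01, -0.35, 0.02, 0.2],
  ],
)

```text
clock: 3.2
position: [0.4985, 0.0206, 0.2076]
ee_rot: [0.778, 0.572, 0.157, 0.208]
force: [1.8, 2.6, 1.4]
finger_gap: 0.6
grasp_force: 1.5
```

```bash
python3 g.py .2  -128,61,52,0; sleep 0; python3 g.py .2  -128,61,52,0
```

```text
t 3.2 TCP e,y,n [-124.6   64.1   51.9] F e,y,n [1.4 3.  0.7] gap 0.6 q [-0.73  0.33  0.63  2.3   0.31  0.1  -0.77]
rot err deg [np.float64(0.4)]
[0.002, -0.004, -0.001, -0.015, -0.017, -0.001, 0.2]
t 3.2 TCP e,y,n [-124.6   64.1   51.9] F e,y,n [1.4 3.  0.7] gap 0.6 q [-0.73  0.33  0.63  2.3   0.31  0.1  -0.77]
rot err deg [np.float64(0.4)]
[0.002, -0.004, -0.001, -0.015, -0.017, -0.001, 0.2]
```

>>> send_rows(
  deltas=[
    [0, 0, 0, -0.005, -0.015, 0, 0.2],
    [0, 0, 0, -0.01, -0.03, 0, 0.2],
    [0, 0, 0, -0.01, -0.04, 0, 0.2],
    [0, 0, 0, -0.01, -0.04, 0, 0.2],
  ],
)

```text
clock: 3.6
position: [0.494, 0.019, 0.2044]
ee_rot: [0.779, 0.57, 0.158, 0.21]
force: [3.1, 3.1, 6.5]
finger_gap: 0.597
grasp_force: 3.5
```

```bash
python3 g.py .2  -115,61,52,0 -115,61,140,0
python3 - <<'E'
from workcell import env
from h import *
c=env.get_calibration("wrist");p,d=env.camera("wrist");cv2.imwrite("pics/w3.png",p)
hsv=cv2.cvtColor(p,cv2.COLOR_BGR2HSV);m=cv2.inRange(hsv,(6,180,100),(18,255,255));m[:200]=0
N,L,S,C=cv2.connectedComponentsWithStats(m);i=1+np.argmax(S[1:,4]);yy,xx=np.where(L==i)
q=toU(pts(c,np.c_[xx,yy],d[yy,xx]))-[.1,0,.225];q=np.c_[q@ev,q[:,1],q@nv]
j=np.linalg.svd(q[:,:2]-q[:,:2].mean(0))[2][0];j*=np.sign(j[1]);print(S[i],np.median(q,0),"a",np.degrees(np.arctan2(j[1],j[0])))
E
```

```text
t 3.6 TCP e,y,n [-129.5   61.2   51. ] F e,y,n [5.  3.9 4.6] gap 0.597 q [-0.74  0.33  0.65  2.31  0.32  0.08 -0.78]
rot err deg [np.float64(0.6), np.float64(0.6)]
[0.005, -0.003, -0.003, -0.001, 0.073, -0.004, 0.2]
[0.005, -0.003, -0.003, 0.001, 0.076, -0.444, 0.2]
[ 312  311   77   89 3375] [-0.11803765  0.06305979  0.07800376] a 118.30985819070254
```

>>> send_rows(
  deltas=[
    [0, 0, 0, 0, -0.02, 0, 0.2],
    [0, 0, 0, 0, -0.035, 0, 0.2],
    [0, 0, 0, 0, -0.035, 0, 0.2],
  ],
)

```text
clock: 3.95
position: [0.4936, 0.0195, 0.2043]
ee_rot: [0.779, 0.568, 0.162, 0.213]
force: [12.9, -3.3, 6.6]
finger_gap: 0.604
grasp_force: 6.4
```

```bash
python3 g.py .2  -120,63,52,0 -120,63,140,0
python3 - <<'E'
from workcell import env
from h import *
c=env.get_calibration("wrist");p,d=env.camera("wrist");cv2.imwrite("pics/w3.png",p)
hsv=cv2.cvtColor(p,cv2.COLOR_BGR2HSV);m=cv2.inRange(hsv,(6,180,100),(18,255,255));m[:200]=0
N,L,S,C=cv2.connectedComponentsWithStats(m);i=1+np.argmax(S[1:,4]);yy,xx=np.where(L==i)
q=toU(pts(c,np.c_[xx,yy],d[yy,xx]))-[.1,0,.225];q=np.c_[q@ev,q[:,1],q@nv]
print(S[i],np.median(q,0))
E
```

```text
t 3.95 TCP e,y,n [-130.1   61.6   51.2] F e,y,n [14.8  0.7 -0.9] gap 0.604 q [-0.76  0.34  0.68  2.32  0.32  0.06 -0.79]
rot err deg [np.float64(1.2), np.float64(1.2)]
[0.012, -0.005, -0.006, 0.007, 0.051, -0.003, 0.2]
[0.012, -0.005, -0.006, 0.011, 0.059, -0.443, 0.2]
[ 314  311   75   88 3293] [-0.11837912  0.06334585  0.07804202]
```

View pics/w3.png

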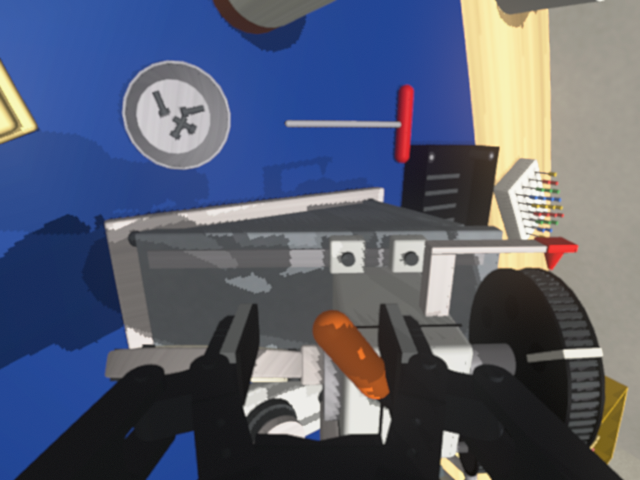

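The lever is against its loose stop: the grip is at (350,355), it no longer moves, and the force reads 15 N. The mark is at (565,355) on the rim. Backing off and going over the pulley.

>>> send_rows(
  deltas=[
    [0.01, 0, 0, 0, 0.07, 0, 0.2],
    [0.01, 0, 0, 0, 0.07, -0.2, 0.2],
    [0.01, 0, 0, 0, 0.07, -0.4, 0.2],
    [0.01, 0, 0, 0, 0.07, -0.5, 0.2],
    [0.01, 0, 0, 0, 0.07, -0.5, 0.2],
  ],
)

```text
clock: 4.5
position: [0.447, 0.0304, 0.2927]
ee_rot: [0.782, 0.571, 0.149, 0.201]
force: [0.5, 1.1, 0.6]
finger_gap: 0.598
grasp_force: 0.0
```

```bash
python3 g.py .2  -60,0,150,5 0,-23,128,10
```

```text
t 4.5 TCP e,y,n [-127.2   58.1  151.7] F e,y,n [0.4 1.2 0.5] gap 0.598 q [-1.07  0.07  0.82  2.24  0.49  0.46 -0.97]
rot err deg [np.float64(5.0), np.float64(10.0)]
[-0.011, 0.057, -0.005, -0.288, 0.338, 0.002, 0.2]
[-0.011, 0.116, -0.005, -0.401, 0.641, 0.107, 0.2]
```

>>> send_rows(
  deltas=[
    [-0.01, 0.03, 0, -0.13, 0.17, 0, 0.2],
    [-0.01, 0.057, 0, -0.29, 0.34, 0, 0.2],
    [-0.01, 0.09, 0, -0.36, 0.5, 0.03, 0.2],
    [-0.01, 0.116, 0, -0.4, 0.64, 0.06, 0.2],
    [-0.01, 0.116, 0, -0.4, 0.64, 0.1, 0.2],
  ],
)

```text
clock: 5.0
position: [0.5097, -0.0571, 0.3243]
ee_rot: [0.77, 0.584, 0.203, 0.157]
force: [0.8, 0.3, -1.0]
finger_gap: 0.603
grasp_force: 0.0
```

```bash
python3 g.py .2  0,-14,79,10 0,-5.6,31.5,10
```

```text
t 5.0 TCP e,y,n [-37.   -6.7 136. ] F e,y,n [ 0.1  0.5 -1.2] gap 0.603 q [-0.54  0.12  0.72  2.09 -0.34  0.47  0.14]
rot err deg [np.float64(2.3), np.float64(2.3)]
[-0.016, 0.02, -0.007, -0.075, 0.192, 0.272, 0.2]
[-0.016, 0.02, -0.007, -0.068, 0.198, 0.513, 0.2]
```

>>> send_rows(
  deltas=[
    [-0.016, 0.02, -0.007, -0.08, 0.19, 0.02, 0.2],
    [-0.016, 0.02, -0.007, -0.08, 0.19, 0.02, 0.2],
    [-0.016, 0.02, -0.007, -0.08, 0.19, 0.02, 0.2],
    [-0.016, 0.02, -0.007, -0.08, 0.19, 0.02, 0.2],
  ],
)

```text
clock: 5.4
position: [0.5394, -0.0812, 0.337]
ee_rot: [0.762, 0.588, 0.22, 0.159]
force: [-0.1, -0.2, -0.4]
finger_gap: 0.6
grasp_force: 0.0
```

```bash
python3 g.py .2  0,-14,79,10 0,-5.6,31.5,10
```

```text
t 5.4 TCP e,y,n [  0.2 -20.8 129.2] F e,y,n [-0.2 -0.2 -0.3] gap 0.6 q [-0.4   0.16  0.67  2.02 -0.5   0.51  0.36]
rot err deg [np.float64(0.1), np.float64(0.1)]
[0.0, 0.001, 0.001, -0.01, -0.001, 0.253, 0.2]
[0.0, 0.001, 0.001, -0.009, -0.001, 0.494, 0.2]
```

>>> send_rows(
  deltas=[
    [0, 0, 0, -0.01, 0, 0.13, 0.2],
    [0, 0, 0, -0.01, 0, 0.26, 0.2],
    [0, 0, 0, -0.01, 0, 0.38, 0.2],
    [0, 0, 0, -0.01, 0, 0.49, 0.2],
    [0, 0, 0, -0.01, 0, 0.49, 0.2],
  ],
)

```text
clock: 5.9
position: [0.5905, -0.0791, 0.2515]
ee_rot: [0.761, 0.59, 0.219, 0.157]
force: [-1.3, 0.9, -0.5]
finger_gap: 0.601
grasp_force: 0.0
```

```bash
python3 g.py -1  0,-5.6,31.5,10
```

```text
t 5.9 TCP e,y,n [-0.9 -3.5 31.1] F e,y,n [-1.5  0.4  0.3] gap 0.601 q [-0.18  0.35  0.44  2.04 -0.85  0.35  0.69]
rot err deg [np.float64(0.3)]
[-0.002, -0.0, 0.003, -0.01, 0.004, -0.004, -1.0]
```

Close on the rim.

>>> send_rows(
  deltas=[
    [0, 0, 0, -0.01, 0, 0, -1],
    [0, 0, 0, -0.01, 0, 0, -1],
    [0, 0, 0, -0.01, 0, 0, -1],
    [0, 0, 0, -0.01, 0, 0, -1],
    [0, 0, 0, -0.01, 0, 0, -1],
  ],
)

```text
clock: 6.4
position: [0.5892, -0.0831, 0.255]
ee_rot: [0.762, 0.588, 0.221, 0.158]
force: [-6.1, 0.4, 3.3]
finger_gap: 0.222
grasp_force: 62.6
```

```bash
A=$(python3 -c "
import math
for p in (4,-2,-8,-14,-20,-26,-32,-38,-42.5):
    t=math.radians(p);print('%.1f,%.1f,%.1f,%g'%(0,-31.5*math.sin(t),31.5*math.cos(t),p))");python3 g.py -1 $A
```

```text
t 6.4 TCP e,y,n [ 0.8 -7.7 34.2] F e,y,n [-3.4 -1.5  5.8] gap 0.222 q [-0.17  0.34  0.44  2.04 -0.86  0.36  0.7 ]
rot err deg [np.float64(6.1), np.float64(12.1), np.float64(18.1), np.float64(24.1), np.float64(30.1), np.float64(36.1), np.float64(42.1), np.float64(48.1), np.float64(52.6)]
[0.001, -0.071, 0.001, 0.025, -0.004, 0.018, -1.0]
[0.001, -0.14, 0.001, 0.041, -0.004, 0.021, -1.0]
[0.001, -0.21, 0.0, 0.057, -0.004, 0.025, -1.0]
[0.001, -0.28, 0.0, 0.072, -0.004, 0.031, -1.0]
[0.001, -0.35, 0.0, 0.087, -0.004, 0.039, -1.0]
[0.001, -0.42, 0.0, 0.101, -0.004, 0.048, -1.0]
[0.001, -0.489, 0.0, 0.114, -0.004, 0.058, -1.0]
[0.001, -0.559, 0.0, 0.125, -0.004, 0.07, -1.0]
[0.001, -0.612, 0.0, 0.133, -0.004, 0.079, -1.0]
```

>>> send_rows(
  deltas=[
    [0, -0.07, 0, 0.018, 0, 0.001, -1],
    [0, -0.14, 0, 0.035, 0, 0.004, -1],
    [0, -0.209, 0, 0.053, 0, 0.008, -1],
    [0, -0.279, 0, 0.069, 0, 0.015, -1],
    [0, -0.349, 0, 0.085, 0, 0.023, -1],
  ],
)

```text
clock: 6.9
position: [0.5933, -0.07, 0.2553]
ee_rot: [0.794, 0.524, 0.013, 0.308]
force: [13.6, -22.3, -29.7]
finger_gap: 0.216
grasp_force: 66.1
```

```bash
python3 g.py -1  0,21.3,23.2,-42.5;python3 - <<'E'
from workcell import env
from h import *
for n in("wrist","scene"):
    c=env.get_calibration(n);p,d=env.camera(n);cv2.imwrite(f"pics/{n}4.png",p);np.savez(f"pics/{n}4.npz",p=p,d=d,**c)
    if n=="scene": cv2.imwrite("pics/s4c.png",cv2.resize(p[190:280,250:370],None,fx=6,fy=6,interpolation=2))
E
```

```text
t 6.9 TCP e,y,n [ 0.9  5.9 34.4] F e,y,n [  2.2 -17.2 -35.6] gap 0.216 q [-0.92  0.71  1.23  1.93 -0.4   0.51 -0.04]
rot err deg [np.float64(22.0)]
[0.001, -0.256, -0.003, 0.092, -0.005, 0.026, -1.0]
```

View pics/s4c.png

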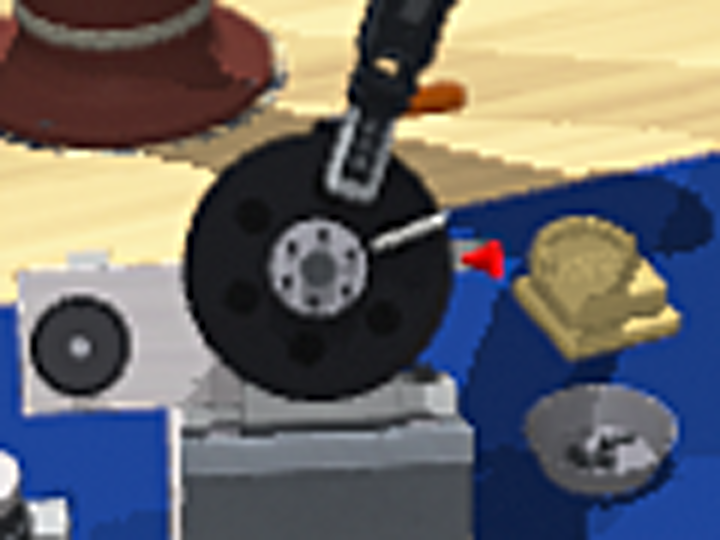

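The mark has moved down to crop (440,218), about 20° above the pointer at (480,260). Joint 3 nears its limit, so I'll open, swing back and take a second stroke.

>>> send_rows(
  deltas=[
    [0, 0, 0, 0, 0, 0, 0.2],
    [0, 0, 0, 0, 0, 0, 0.2],
    [0, 0, 0, 0, 0, 0, 0.2],
    [0, 0, 0, 0, 0, 0, 0.2],
  ],
)

```text
clock: 7.4
position: [0.5976, -0.0675, 0.2543]
ee_rot: [0.793, 0.526, 0.018, 0.306]
force: [-0.1, -0.5, -0.6]
finger_gap: 0.596
grasp_force: 0.0
```

```bash
python3 g.py .2  0,0,36,0 0,-6,34,10
python3 - <<'E'
from h import *
from workcell import env
c=env.get_calibration("scene");p,d=env.camera("scene")
hsv=cv2.cvtColor(p,cv2.COLOR_BGR2HSV)
# white mark pixels outside hub, inside rim (centre from first estimate)
C=np.array([.1,0,.225])+.010*ev
cu=proj(c,U(C))[0];print("centre px",cu)
m=cv2.inRange(hsv,(0,0,130),(180,80,255));yy,xx=np.where(m>0)
uv=np.c_[xx,yy];r=rays(c,uv);n=RU.apply(ev);o=np.array(c["position"]);P=o+r*(((U(C)-o)@n)/(r@n))[:,None]
q=toU(P)-C;y,nn=q[:,1],q@nv;rad=np.hypot(y,nn);ang=np.degrees(np.arctan2(nn,y));k=(rad>.026)&(rad<.056)
for a,b in((-30,40),(40,120)):
    s=k&(ang>a)&(ang<b);print((a,b),s.sum(),np.c_[rad[s]*1e3,ang[s]].round(1).tolist()[:30],np.median(ang[s]) if s.any() else "")
m=cv2.inRange(hsv,(0,180,100),(4,255,255));yy,xx=np.where(m[215:250,320:345]>0);uv=np.c_[xx+320,yy+215];r=rays(c,uv);P=o+r*(((U(C)-o)@n)/(r@n))[:,None];q=toU(P)-C
y,nn=q[:,1]*1e3,q@nv*1e3;i=y.argsort()[:4];print("red y,n:",y.min(),y.max(),np.median(nn),"tip",y[i],nn[i])
E
```

```text
t 7.4 TCP e,y,n [ 3.3  9.6 31.9] F e,y,n [-0.3 -0.5 -0.5] gap 0.596 q [-0.92  0.71  1.22  1.93 -0.41  0.5  -0.03]
rot err deg [np.float64(19.9), np.float64(29.9)]
[0.004, 0.232, -0.001, -0.052, -0.017, -0.003, 0.2]
[0.004, 0.348, -0.001, -0.077, -0.017, 0.017, 0.2]
centre px [303.19573444 233.93455093]
(-30, 40) 13 [[55.0, 22.6], [51.5, 21.2], [53.9, 20.1], [43.2, 22.3], [45.6, 20.9], [48.0, 19.6], [50.5, 18.5], [37.2, 22.1], [39.7, 20.4], [42.1, 19.0], [31.3, 21.7], [33.8, 19.9], [27.9, 19.1]] 20.449174576710018
(40, 120) 22 [[55.6, 79.6], [52.7, 82.0], [53.0, 79.2], [50.1, 81.8], [50.4, 78.8], [47.5, 81.5], [47.8, 78.3], [44.9, 81.1], [50.3, 59.7], [42.0, 84.3], [42.2, 80.7], [48.0, 58.3], [39.6, 80.3], [40.0, 76.6], [40.6, 72.9], [41.3, 69.4], [44.4, 59.6], [38.1, 71.9], [38.8, 68.2], [39.8, 64.6], [40.9, 61.2], [42.1, 58.0]] 77.4438196113602
red y,n: 63.00210103010807 76.50741798803165 -0.7037252781409187 tip [63.00210103 65.65307593 65.77548266 68.30482469] [-0.63841774 -0.76903281  1.87443471 -0.89967876]
```

>>> send_rows(
  deltas=[
    [0, 0.07, 0, -0.016, 0, 0, 0.2],
    [0, 0.14, 0, -0.032, -0.005, 0, 0.2],
    [0, 0.21, 0, -0.048, -0.01, 0, 0.2],
    [0, 0.28, 0, -0.063, -0.015, 0.008, 0.2],
    [0, 0.33, 0, -0.073, -0.017, 0.015, 0.2],
  ],
)

```text
clock: 7.95
position: [0.5888, -0.081, 0.2557]
ee_rot: [0.765, 0.585, 0.211, 0.17]
force: [0.5, -0.9, -2.1]
finger_gap: 0.597
grasp_force: 0.0
```

```bash
python3 g.py .2 0,-6,34,10
```

```text
t 7.95 TCP e,y,n [ 0.3 -5.8 35.2] F e,y,n [-0.4 -0.7 -2.2] gap 0.597 q [-0.19  0.34  0.43  2.04 -0.74  0.32  0.57]
rot err deg [np.float64(1.8)]
[0.005, 0.021, 0.001, -0.002, -0.002, 0.006, 0.2]
```

>>> send_rows(
  deltas=[
    [0, 0, 0, 0, 0, 0, -1],
    [0, 0, 0, 0, 0, 0, -1],
    [0, 0, 0, 0, 0, 0, -1],
    [0, 0, 0, 0, 0, 0, -1],
    [0, 0, 0, 0, 0, 0, -1],
  ],
)

```text
clock: 8.45
position: [0.5899, -0.0814, 0.2547]
ee_rot: [0.765, 0.584, 0.208, 0.173]
force: [-5.3, -6.6, 7.4]
finger_gap: 0.223
grasp_force: 59.3
```

>>> send_rows(
  deltas=[
    [0, -0.06, 0, 0.015, 0, 0.001, -1],
    [0, -0.12, 0, 0.03, 0, 0.003, -1],
    [0, -0.18, 0, 0.046, 0, 0.007, -1],
    [0, -0.225, 0, 0.057, 0, 0.01, -1],
    [0, -0.225, 0, 0.057, 0, 0.01, -1],
  ],
)

```text
clock: 8.95
position: [0.5947, -0.0676, 0.2545]
ee_rot: [0.786, 0.55, 0.074, 0.272]
force: [10.7, -12.4, -11.3]
finger_gap: 0.22
grasp_force: 67.9
```

```bash
cat > m.py <<'E'
from h import *
from workcell import env
c=env.get_calibration("scene");C=np.array([.1,0,.225])+.010*ev
n=RU.apply(ev);o=np.array(c["position"]);A=[];B=[]
for _ in range(2):
    p,d=env.camera("scene");hsv=cv2.cvtColor(p,cv2.COLOR_BGR2HSV)
    def cast(uv):
        r=rays(c,uv);q=toU(o+r*(((U(C)-o)@n)/(r@n))[:,None])-C;return q[:,1]*1e3,q@nv*1e3
    v,u=np.mgrid[205:265,275:345];v,u=v.ravel(),u.ravel();y,z=cast(np.c_[u,v]);w=p[v,u].min(1).astype(float)
    k=(np.hypot(y,z)>28)&(np.hypot(y,z)<55)&(y>0)&(abs(np.arctan2(z,y))<.6)
    wt=np.clip(w-70,0,None)*k;A.append(np.degrees(np.arctan2((wt*z).sum(),(wt*y).sum())));n_=(wt>0).sum()
    m=cv2.inRange(hsv[v,u].reshape(-1,1,3),(0,180,100),(4,255,255)).ravel()>0
    B.append(np.degrees(np.arctan2(z[m].mean(),y[m].mean())))
print("mark deg",np.round(A,2),n_,"pointer deg",np.round(B,2))
cv2.imwrite("pics/m.png",cv2.resize(p[205:265,265:355],None,fx=8,fy=8,interpolation=2))
E
python3 g.py -1 0,0,34,-12; python3 m.py
```

```text
t 8.95 TCP e,y,n [ 1.1  8.7 33.4] F e,y,n [  6.5  -8.6 -16.7] gap 0.22 q [-0.82  0.56  1.06  1.98 -0.4   0.4   0.03]
rot err deg [np.float64(0.9)]
[0.009, -0.001, 0.006, -0.043, -0.006, 0.006, -1.0]
mark deg [-3.31 -3.07] 30 pointer deg [-0.24 -0.24]
```

>>> send_rows(
  deltas=[
    [0, 0.018, 0, -0.005, 0, 0, -1],
    [0, 0.034, 0, -0.012, 0, 0, -1],
    [0, 0.034, 0, -0.012, 0, 0, -1],
  ],
)

```text
clock: 9.35
position: [0.5937, -0.0695, 0.2551]
ee_rot: [0.785, 0.556, 0.098, 0.255]
force: [7.7, -8.4, -7.2]
finger_gap: 0.216
grasp_force: 68.2
```

```bash
python3 g.py -1 0,0,34,-12; python3 m.py
```

```text
t 9.35 TCP e,y,n [ 1.   6.5 34.1] F e,y,n [  4.9  -5.7 -11.1] gap 0.216 q [-0.75  0.51  0.98  2.   -0.42  0.37  0.08]
rot err deg [np.float64(3.6)]
[0.008, -0.041, 0.002, -0.032, -0.005, 0.005, -1.0]
mark deg [0.41 0.41] 26 pointer deg [-0.24 -0.24]
```

View pics/m.png

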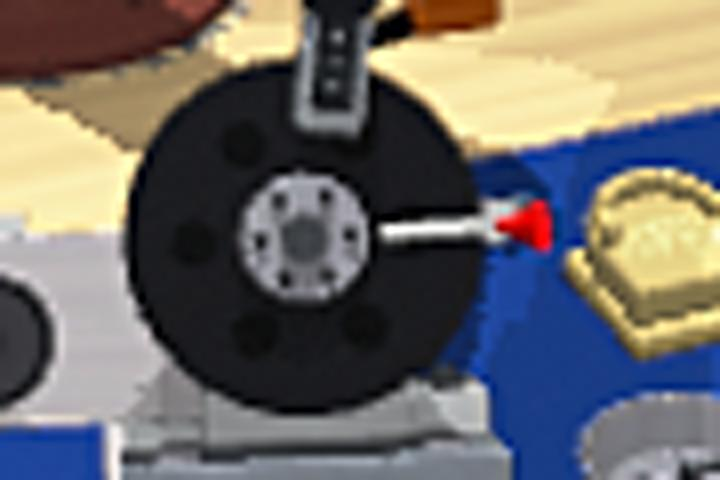

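The mark runs (385,232)-(485,226) straight at the pointer tip (497,226), within half a degree. Releasing and withdrawing radially.

>>> send_rows(
  deltas=[
    [0, 0, 0, 0, 0, 0, 0.2],
    [0, 0, 0, 0, 0, 0, 0.2],
    [0, 0, 0, 0, 0, 0, 0.2],
    [0, 0, 0, 0, 0, 0, 0.2],
  ],
)

```text
clock: 9.85
position: [0.592, -0.0693, 0.2536]
ee_rot: [0.786, 0.556, 0.097, 0.251]
force: [0.5, 0.1, 0.1]
finger_gap: 0.599
grasp_force: 0.0
```

```bash
python3 m.py; python3 g.py .2 0,12,80,-8.5 0,15,150,-5
```

```text
mark deg [0.42 0.42] 26 pointer deg [-0.24 -0.24]
t 9.95 TCP e,y,n [-1.   5.2 33.5] F e,y,n [-0.2  0.1  0.2] gap 0.598 q [-0.74  0.5   0.98  2.   -0.42  0.38  0.08]
rot err deg [np.float64(0.3), np.float64(3.3)]
[0.003, -0.002, 0.001, -0.0, 0.006, -0.235, 0.2]
[0.003, 0.039, 0.001, -0.036, 0.007, -0.583, 0.2]
```

>>> send_rows(
  deltas=[
    [0, 0, 0, 0, 0.005, -0.13, 0.2],
    [0, 0, 0, 0, 0.005, -0.26, 0.2],
    [0, 0, 0, 0, 0.005, -0.4, 0.2],
    [0, 0.02, 0, -0.02, 0.005, -0.5, 0.2],
    [0, 0.04, 0, -0.035, 0.005, -0.55, 0.2],
  ],
)

```text
clock: 10.45
position: [0.5428, -0.0459, 0.3502]
ee_rot: [0.783, 0.563, 0.122, 0.235]
force: [-1.2, -0.1, -0.2]
finger_gap: 0.599
grasp_force: 0.0
```

```bash
python3 g.py .2 -117,62,140,0; python3 m.py
```

```text
t 10.45 TCP e,y,n [  0.5  13.9 144.3] F e,y,n [-1.1 -0.4  0.4] gap 0.599 q [-1.08  0.32  1.28  1.97 -0.23  0.58 -0.06]
rot err deg [np.float64(4.8)]
[0.004, 0.056, 0.001, 0.242, -0.587, -0.002, 0.2]
mark deg [0.41 0.42] 26 pointer deg [-0.24 -0.24]
```

>>> send_rows(
  deltas=[
    [0.004, 0.03, 0, 0.02, -0.1, 0, 0.2],
    [0.004, 0.056, 0, 0.08, -0.25, 0, 0.2],
    [0.004, 0.056, 0, 0.15, -0.4, 0, 0.2],
    [0.004, 0.056, 0, 0.24, -0.58, 0, 0.2],
    [0.004, 0.056, 0, 0.24, -0.58, 0, 0.2],
  ],
)

```text
clock: 11.05
position: [0.4584, 0.0322, 0.2827]
ee_rot: [0.777, 0.576, 0.148, 0.206]
force: [-0.5, 0.4, -1.0]
finger_gap: 0.597
grasp_force: 0.0
```

```bash
python3 g.py .2 -117,62,110,0 -117,62,52,0
```

```text
t 11.05 TCP e,y,n [-123.3   63.2  137.8] F e,y,n [-1.   0.2 -0.5] gap 0.597 q [-1.38  0.23  1.3   2.25 -0.02  0.36 -0.41]
rot err deg [np.float64(0.9), np.float64(0.9)]
[-0.008, 0.002, 0.006, -0.006, 0.033, 0.139, 0.2]
[-0.008, 0.002, 0.006, -0.005, 0.036, 0.429, 0.2]
```

Joint 3 is close to its limit, so I'll lean the tool the other way to bring it back before descending.

>>> send_rows(
  deltas=[
    [0, 0.05, 0, 0, 0.02, 0, 0.2],
    [0, 0.1, 0, 0, 0.03, 0, 0.2],
    [0, 0.15, 0, 0, 0.03, 0, 0.2],
    [0, 0.15, 0, 0, 0.03, 0, 0.2],
  ],
)

```text
clock: 11.45
position: [0.4684, 0.0236, 0.2903]
ee_rot: [0.759, 0.589, 0.239, 0.143]
force: [-1.0, -0.7, -0.4]
finger_gap: 0.604
grasp_force: 0.0
```

```bash
python3 g.py .2 -117,62,110,8 -117,62,52,8
```

```text
t 11.45 TCP e,y,n [-109.    57.9  138.3] F e,y,n [-0.9 -1.   0. ] gap 0.604 q [-0.87  0.07  0.86  2.28 -0.4   0.27  0.07]
rot err deg [np.float64(4.7), np.float64(4.7)]
[-0.0, -0.055, -0.004, -0.011, -0.04, 0.142, 0.2]
[-0.0, -0.055, -0.004, -0.075, -0.04, 0.425, 0.2]
```

>>> send_rows(
  deltas=[
    [0, -0.03, -0.004, -0.01, -0.04, 0.0, 0.2],
    [0, -0.05, -0.004, -0.01, -0.04, 0.07, 0.2],
    [0, -0.05, -0.004, -0.01, -0.04, 0.14, 0.2],
    [0, -0.05, -0.004, -0.01, -0.04, 0.14, 0.2],
  ],
)

```text
clock: 11.85
position: [0.4764, 0.028, 0.2606]
ee_rot: [0.764, 0.588, 0.208, 0.166]
force: [0.5, 0.1, 0.4]
finger_gap: 0.601
grasp_force: 0.0
```

```bash
python3 g.py .2 -117,62,80,6 -117,62,52,6
```

```text
t 11.85 TCP e,y,n [-118.3   64.6  109.4] F e,y,n [0.6 0.2 0.2] gap 0.601 q [-0.85  0.17  0.81  2.3  -0.35  0.2  -0.02]
rot err deg [np.float64(2.3), np.float64(2.3)]
[-0.002, -0.027, 0.004, -0.034, 0.007, 0.144, 0.2]
[-0.002, -0.027, 0.004, -0.054, 0.007, 0.282, 0.2]
```

>>> send_rows(
  deltas=[
    [0, -0.015, 0, -0.01, 0.005, 0.08, 0.2],
    [0, -0.027, 0, -0.034, 0.007, 0.15, 0.2],
    [0, -0.027, 0, -0.045, 0.007, 0.22, 0.2],
    [0, -0.027, 0, -0.054, 0.007, 0.28, 0.2],
    [0, -0.027, 0, -0.054, 0.007, 0.28, 0.2],
  ],
)

```text
clock: 12.35
position: [0.5038, 0.0163, 0.2126]
ee_rot: [0.768, 0.584, 0.193, 0.178]
force: [0.2, -0.1, 0.6]
finger_gap: 0.599
grasp_force: 0.0
```

```bash
python3 g.py .2 -100,66,52,5 -80,69,52,4 -65,66,52,3 -55,63,52,2 -45,63,52,2
```

```text
t 12.35 TCP e,y,n [-116.7   61.6   53. ] F e,y,n [ 0.4 -0.1  0.4] gap 0.599 q [-0.52  0.29  0.48  2.3  -0.5   0.07  0.12]
rot err deg [np.float64(1.1), np.float64(2.0), np.float64(3.0), np.float64(4.0), np.float64(4.0)]
[-0.002, -0.012, 0.003, 0.021, 0.084, 0.007, 0.2]
[-0.002, -0.024, 0.003, 0.036, 0.184, 0.009, 0.2]
[-0.002, -0.035, 0.003, 0.02, 0.259, 0.007, 0.2]
[-0.002, -0.047, 0.003, 0.005, 0.309, 0.005, 0.2]
[-0.002, -0.047, 0.003, 0.005, 0.359, 0.005, 0.2]
```

>>> send_rows(
  deltas=[
    [0, 0, 0, 0.02, 0.08, 0, 0.2],
    [0, -0.01, 0, 0.035, 0.17, 0, 0.2],
    [0, -0.02, 0, 0.025, 0.25, 0, 0.2],
    [0, -0.03, 0, 0.01, 0.31, 0, 0.2],
    [0, -0.03, 0, 0.005, 0.34, 0, 0.2],
  ],
)

```text
clock: 12.85
position: [0.5597, 0.0033, 0.2475]
ee_rot: [0.771, 0.582, 0.176, 0.19]
force: [-1.7, 3.8, 0.8]
finger_gap: 0.601
grasp_force: 1.7
```

```bash
python3 g.py .2 -45,62,52,3; python3 m.py
```

```text
t 12.85 TCP e,y,n [-49.7  65.9  54.6] F e,y,n [-2.   3.1  2.1] gap 0.601 q [-0.65  0.34  0.7   2.12 -0.43  0.26  0.07]
rot err deg [np.float64(0.8)]
[-0.002, -0.008, 0.006, -0.021, 0.023, 0.012, 0.2]
mark deg [0.42 0.42] 26 pointer deg [-0.15 -0.15]
```

Push on gently until the stop shows in the force.

>>> send_rows(
  deltas=[
    [0, 0, 0, -0.01, 0.015, 0, 0.2],
    [0, 0, 0, -0.015, 0.03, 0, 0.2],
    [0, 0, 0, -0.015, 0.045, 0, 0.2],
    [0, 0, 0, -0.015, 0.045, 0, 0.2],
  ],
)

```text
clock: 13.35
position: [0.5655, -0.0035, 0.2507]
ee_rot: [0.772, 0.581, 0.175, 0.189]
force: [-4.7, 3.4, 0.5]
finger_gap: 0.598
grasp_force: 2.4
```

```bash
python3 g.py .2 -45,62,52,3; python3 m.py
```

```text
t 13.35 TCP e,y,n [-41.5  61.2  53.7] F e,y,n [-4.5  1.8  3.2] gap 0.598 q [-0.63  0.34  0.69  2.1  -0.43  0.28  0.08]
rot err deg [np.float64(0.7)]
[-0.004, -0.007, 0.004, 0.004, -0.017, 0.009, 0.2]
mark deg [0.42 0.42] 26 pointer deg [-0.15 -0.15]
```

>>> send_rows(
  deltas=[
    [0, 0, 0, 0, 0.015, 0, 0.2],
    [0, 0, 0, 0, 0.03, 0, 0.2],
    [0, 0, 0, 0, 0.03, 0, 0.2],
  ],
)

```text
clock: 13.75
position: [0.5663, -0.0035, 0.2504]
ee_rot: [0.773, 0.582, 0.172, 0.185]
force: [-8.6, 6.1, -0.8]
finger_gap: 0.599
grasp_force: 4.8
```

```bash
python3 g.py .2 -45,62,52,3
python3 - <<'E'
from workcell import env
from h import *
c=env.get_calibration("wrist");p,d=env.camera("wrist")
hsv=cv2.cvtColor(p,cv2.COLOR_BGR2HSV);m=cv2.inRange(hsv,(6,180,100),(18,255,255));m[:200]=0
N,L,S,C=cv2.connectedComponentsWithStats(m);i=1+np.argmax(S[1:,4]);yy,xx=np.where(L==i)
q=toU(pts(c,np.c_[xx,yy],d[yy,xx]))-[.1,0,.225];q=np.c_[q@ev,q[:,1],q@nv];print(S[i],np.median(q,0))
E
```

```text
t 13.75 TCP e,y,n [-41.   61.4  53. ] F e,y,n [-9.1  3.3  4.3] gap 0.599 q [-0.62  0.35  0.69  2.09 -0.43  0.3   0.08]
rot err deg [np.float64(1.2)]
[-0.011, -0.007, 0.005, 0.003, -0.02, 0.006, 0.2]
[ 250  306   77   89 3352] [-0.05183708  0.06240268  0.0780896 ]
```

The lever is at the upper stop (no further movement, force rising, grip at e = -52 mm as expected). Backing off and rising.

>>> send_rows(
  deltas=[
    [0, 0, 0, 0, -0.06, 0, 0.2],
    [0, 0.01, 0, 0, -0.06, -0.1, 0.2],
    [0, 0.01, 0, 0, -0.06, -0.3, 0.2],
    [0, 0.02, 0, 0, -0.06, -0.5, 0.2],
    [0, 0.02, 0, 0, -0.06, -0.7, 0.2],
  ],
)

```text
clock: 14.3
position: [0.4995, 0.0098, 0.3587]
ee_rot: [0.768, 0.584, 0.189, 0.182]
force: [-1.5, 1.7, 1.4]
finger_gap: 0.599
grasp_force: 0.0
```

```bash
python3 g.py .2 -60,62,250,0; python3 m.py
python3 - <<'E'
from workcell import env
from h import *
c=env.get_calibration("wrist");p,d=env.camera("wrist")
hsv=cv2.cvtColor(p,cv2.COLOR_BGR2HSV);m=cv2.inRange(hsv,(6,180,100),(18,255,255));m[:200]=0
N,L,S,C=cv2.connectedComponentsWithStats(m);i=1+np.argmax(S[1:,4]);yy,xx=np.where(L==i)
q=toU(pts(c,np.c_[xx,yy],d[yy,xx]))-[.1,0,.225];q=np.c_[q@ev,q[:,1],q@nv]
j=np.linalg.svd(q[:,:2]-q[:,:2].mean(0))[2][0];j*=np.sign(j[1]);a=np.arctan2(j[1],j[0]);print(S[i],np.median(q,0),"clamp q",2.182-a)
E
```

```text
t 14.3 TCP e,y,n [-45.5  54.1 180.6] F e,y,n [-1.   1.2  2.2] gap 0.599 q [-1.27  0.06  1.2   2.07  0.09  0.54 -0.42]
rot err deg [np.float64(5.4)]
[0.0, -0.063, 0.004, 0.073, -0.072, -0.341, 0.2]
mark deg [0.42 0.42] 26 pointer deg [-0.24 -0.24]
[287 234  43  51 975] [-0.05213138  0.05974432  0.0782232 ] clamp q 1.2015094778631914
```

>>> send_rows(
  deltas=[
    [0, 0, 0, 0, 0, -0.1, 0.2],
    [0, 0, 0, 0, 0, -0.1, 0.2],
    [0, 0, 0, 0, 0, -0.1, 0.2],
  ],
)

```text
clock: 14.75
position: [0.4888, 0.0133, 0.374]
ee_rot: [0.767, 0.586, 0.189, 0.18]
force: [0.0, -1.1, -0.0]
finger_gap: 0.599
grasp_force: 0.0
```

```bash
python3 -c "
from workcell import env
s=env.read_state();print(s['force'],s['q'].round(2));print(env.close_job())"
```

```text
[ 0.03345137 -1.14508634 -0.00781431] [-1.37 -0.04  1.2   2.05  0.31  0.61 -0.64]
the job is handed in; nothing more can be done
None
```

The job is handed in: I released the axis, turned the pulley until the mark was within about 0.7° of the pointer, then swung the lever back up to its tight stop (about 1.20 rad), with the arm clear of everything.

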